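# Put three mixed-up optics back on their own bases

### The arm

A 7-joint arm with a two-finger parallel gripper is mounted at the origin on a cart in front of the work surface, level with it; the furniture and walls round the work are solid. World frame = base frame: x ahead of the robot, y to its left, z up, the work surface at z = 0. Lengths are in mm, angles in rad, forces in N, time in s.
With the tool pointing down it reaches from about 400 to 900 mm from the base axis. Payload 5.5 kg.
Tool frame: the origin (TCP) lies midway between the tips of the shut fingers; the grasp point (between the pads) lies 19 mm behind it; x points along the fingers, y is the direction in which the jaws open and shut, and the axes are right-handed (so a half turn about x gives the same grasp; the last joint's range is limited). The gripper opens to 92 mm and grips with 3 to 60 N. Pads are 19 mm wide; open, the fingers measure 130 mm over their backs; the gripper's body (75 mm by 190 mm) begins 47 mm behind the grasp point.
Start: joints at [-1.047, 0.501, -0.427, 1.55, 0.221, 1.138, -0.21], TCP at [167.566, 628.03, 226.729] pointing down, gripper open.
Joint ranges: [-2.88, 2.88], [-0.31, 2.03], [-1.54, 1.56], [0.2, 2.42], [-1.41, 4.55], [0.19, 2.02], [-2.57, 2.57]. Speed limits (rad/s): [2.57, 2.57, 3.14, 3.14, 3.14, 3.14, 3.14].

### API

Orientations are given as a unit quaternion [w, x, y, z].
In Python, from station import get_state, cams, ticket gives the robot as it stands.
- The arm moves only by the tool send_rows, never from a script. Its argument "targets" is a list of rows, each a list of 5 numbers: the closure, from -1 (fully open) to 1 (shut), so that 0 is half open, then the shift along the tool's x, y, z in cm, then the turn about the tool's x in rad. A call has 1 to 8 rows; each row is the pose to reach, as a shift and turn from the pose commanded when the call began, along the tool's axes at that moment; what a row does not reach only later rows make up. A row lasts 1/12 s, in which the tool goes at most 41.7 mm and 7.16 degrees, less where a joint would pass 70% of its speed; a pose out of reach is approached as far as the arm can. A call with a gripper value outside its range is refused whole. The fingers move at their own pace and stop on an object; "newtons" is the grip in N (left out, the last holds). Time passes only in rows, so rows that repeat a pose let the fingers close. It gives the time, the measured TCP pose, the force and the opening at its end, in the units of the state.
- get_state(): the state, without advancing time (a new reading comes with each control period).
- cams.camera(name): name is "scene" or "top" or "wrist"; returns the picture (400x640x3 uint8, blue, green, red); there is no depth.
- cams.get_calibration(name): a dict with "fx", "fy", "cx", "cy" (pixels), "T" (4x4, takes a point from camera to world coordinates). Camera axes: x right, y down, z forward; pixel columns grow to the right and rows downward; lengths in mm; the calibration is good to about 2 mm. The wrist camera is an equidistant fisheye: a pixel r from the principal point sees the ray r / f radians off the axis. A picture is of the moment at which its call begins: read the wrist's pose just before it. get_calibration takes no time and is no camera call; for the wrist camera it gives the pose at the moment of the call.
- ticket.job_done(): hands the job in, once; it reports no verdict.
Trained networks look in the newest picture that a camera, given by its name, has taken for a name from the list of things; names that differ only in an ending like _2 or _b are one class to them, and where a whole thing is asked for, a point or a joint stands for the part that bears it (a point fixed in the world has none). Each returns a list of dicts, best first, with "confidence" (0 to 1); they miss things now and then, are a little off and sometimes report something else, mostly with a low value. They report only what shows in the picture. A call takes as long as a camera call. They do not tell look-alikes from the thing itself.
- cams.silhouettes(label, camera): "mask" (400x640 bool, what is visible of it) and "xy" ([column, row] in pixels, amid what is visible of it).
The state is a dict: "t": time; "joint_pos": joint angles; "joint_vel": joint speeds; "tau": joint torques, N m; "position": TCP position; "eef_rot": TCP orientation; "contact_force": force on the tool from outside, world axes, zero at the start; "wrist_torque": the same for the moment, N m; "width": opening from 0.0 (shut) to 1.0 (fully open).
Only numpy, scipy, OpenCV 4.12 (cv2) and the standard library are available. Lean on these libraries where they do the work, as an engineer would, in place of code of your own. Each camera call takes 0.05 s, during which the arm holds its last target. There are 200 camera calls.

### The job

The three optics on the table stand on each other's metal bases. Move them round so that the mounted lens stands on the square base, the mirror mount on the round base and the beam block on the long narrow base with its plate lengthwise along that base, each upright with its foot in the middle of its base; the bare grey mat is free for parking one meanwhile. Do not tip any of them over, and leave the amber bottle and the iris where they are.

Things in the scene. Friction and masses are not known exactly. Their poses are not given: they have to be found in the camera images.
- lens_holder: mounted lens: black foot 30 x 40 x 8 mm (x, y, z), thin white rod, and on it an upright black ring 36 mm wide (along y), 8 mm thick (along x), 39 to 76 mm above the underside; the glass in it is thinner. Origin: centre of the foot's underside; z up. Can be gripped from above across the ring's 8 mm (along x). 0.12 kg; starts on the round base.
- mirror_mount: mirror mount: white pedestal (foot 31 mm across, axis at x = -7 mm), black square head 44 mm wide with flat sides at y = +-22 mm, x = -18 to +7 mm, 58 to 102 mm above the underside; two knobs at its back to x = +19 mm, round mirror in front to x = -21 mm. Origin: at underside height below the head; z up. Can be gripped by the flat sides (along y) at x = -5 mm. 0.24 kg; starts on the long base.
- pedestal (a point): centre of the underside of the mirror mount's pedestal foot (the point that belongs on the middle of the round base); axes as the mirror mount's.
- beam_block: beam block: black square plate with a yellow sign, 12 mm thick (along x), 50 mm long (along y), 50 mm high, standing on its edge. Origin: centre of its underside; z up. It can be gripped from above across the 12 mm (along x). 0.15 kg; starts on the square base.
- round_base: round bare-metal base plate, 72 mm across, 12 mm high, flat top with three flush screws, fixed to the table. Origin: centre of its underside; top at z = 12 mm.
- square_base: square bare-metal base plate, 68 x 68 mm, 12 mm high, flat top with four flush screws, fixed to the table. Origin: centre of its underside; top at z = 12 mm.
- long_base: long narrow bare-metal base plate, 38 mm (x) by 110 mm (its own y), 12 mm high, flat top with a flush screw near each end, fixed to the table. Origin: centre of its underside; top at z = 12 mm.
- mat: thin square grey mat, 90 x 90 mm, 3 mm high, fixed, bare at the start. Origin: centre of its underside. The four places (three bases and mat) have their centres at least 135 mm apart.
- bottle: bystander: loose small amber bottle with a cap, 34 mm across, 75 mm high, standing near the front edge of the table. Origin: centre of its underside.
- iris: bystander: loose black iris (ring with a small white lever), 36 x 52 mm, 8 mm high, lying between the places. Origin: centre of its underside.
Not all that is in view belongs to the job. Leave any blue look-alike of the beam_block alone.

How it is judged (in metres and radians):
At the end, for the whole second after the job is handed in: Lens on the square base, mirror mount's pedestal on the round base, beam block on the long base: each centred within 12 mm, upright, at rest on the base's top; the block lies along the long base within 15 degrees; bottle and iris within 15 mm of their starts (horizontal distance between lens_holder and square_base below 0.012 m and z of lens_holder in the frame of square_base between 0.009 and 0.016 m and angle between each of lens_holder, pedestal, beam_block's own z axis and vertical below 0.1 rad and linear speed of each of lens_holder, mirror_mount, beam_block below 0.02 m/s and angular speed of each of lens_holder, mirror_mount, beam_block below 0.2 rad/s and horizontal distance between pedestal and round_base below 0.012 m and z of pedestal in the frame of round_base between 0.009 and 0.016 m and horizontal distance between beam_block and long_base below 0.012 m and z of beam_block in the frame of long_base between 0.009 and 0.016 m and angle between the y axis of beam_block and the y axis of long_base, either way round below 0.26 rad and distance of each of bottle, iris from where it was at the start of the episode below 0.015 m); the robot touches nothing.
It fails at once if one of the optics is tipped over (angle between any of lens_holder, mirror_mount, beam_block's own z axis and vertical above 0.6 rad).
It fails at once if the bottle or the iris is moved or tipped (distance of any of bottle, iris from where it was at the start of the episode above 0.015 m or angle between bottle's own z axis and vertical above 0.4 rad).
It also fails if it takes over 120 s, if anything falls off the work surface, if the arm or the gripper's body presses on something with over 40 N, if the wrist force passes 120 N, or if a joint passes its speed limit or range.

## Working session

There is one attempt and no reset: what is moved stays moved. The work goes in short steps, Python scripts to look and compute and a tool call to move; the robot and the scene stay as the last step left them, time stands still between calls to the robot, and variables do not carry over. Pictures are saved under pics/ and viewed, about 12 in all and at most 16, crops included, and the job is handed in when it is done.

Besides the shell and the picture viewer there is one more tool, called in YAML: its name, and indented under it one key for each argument. send_rows: Moves the arm, as the interface text tells. Its arguments: {"type":"object","properties":{"targets":{"type":"array","items":{"type":"array","items":{"type":"number"}}},"newtons":{"type":"number"}},"required":["targets"]}

```bash
ls; mkdir -p pics; python3 - <<'E'
from station import get_state, cams
import cv2,numpy as np
s=get_state();print(s)
for n in ("scene","top"):
    im=cams.camera(n);cv2.imwrite(f"pics/{n}0.png",im)
    c=cams.get_calibration(n);print(n,c)
    for l in ["lens_holder","mirror_mount","beam_block","round_base","square_base","long_base","mat","bottle","iris"]:
        for d in cams.silhouettes(l,n): print(l,d["xy"],round(d["confidence"],2),d["mask"].sum())
print(cams.get_calibration("wrist"))
E
```

```text
pics
{'t': 0.0, 'joint_pos': array([-1.04680705,  0.50181765, -0.42674498,  1.55144584,  0.22079097,
        1.13826976, -0.2102903 ]), 'joint_vel': array([ 1.55355455e-03, -8.86961212e-04, -3.82127009e-07,  9.07512411e-04,
        9.02070996e-04, -1.28361446e-03, -9.64906307e-04]), 'tau': array([ 2.58958707e-04, -5.66583145e+01, -5.81620842e+00, -2.79121166e+01,
       -6.87149470e-02,  3.07495845e-02,  2.00180762e-04]), 'position': array([167.48749156, 627.33977094, 225.69491509]), 'eef_rot': array([ 0.70099943,  0.09127421,  0.70120954, -0.09259587]), 'contact_force': array([-0.72858407,  0.3896141 , -0.24533546]), 'wrist_torque': array([-0.04518736,  0.02756041,  0.00239646]), 'width': 1.0018981576225747}
scene {'fx': 405.80046809187075, 'fy': 405.80046809187075, 'cx': 320.49077364751105, 'cy': 198.09572922894338, 'T': array([[ 7.92530999e-01, -4.39160540e-01,  4.23122482e-01,
         1.47201839e+02],
       [-6.09758728e-01, -5.81388355e-01,  5.38685321e-01,
        -5.86502589e+02],
       [ 9.42914756e-03, -6.84927442e-01, -7.28550266e-01,
         6.52591001e+02],
       [ 0
[... 1125 characters left out ...]
77.1, 235.8] 0.49 264
round_base [395.9, 174.0] 0.87 467
round_base [380.4, 207.7] 0.44 198
square_base [187.5, 239.6] 0.79 719
long_base [340.7, 225.4] 0.87 572
mat [430.4, 241.1] 0.61 1688
bottle [394.1, 277.6] 0.61 236
iris [381.7, 207.3] 0.47 253
{'fx': 309.70691628693146, 'fy': 309.70691628693146, 'cx': 320.9696258488498, 'cy': 199.3635173447757, 'T': array([[ 2.58590672e-01,  9.19790630e-01,  2.95154300e-01,
         8.58450808e+01],
       [ 9.65986978e-01, -2.46177199e-01, -7.91577163e-02,
         6.49341447e+02],
       [-1.48266920e-04,  3.05584657e-01, -9.52164899e-01,
         3.85532093e+02],
       [ 0.00000000e+00,  0.00000000e+00,  0.00000000e+00,
         1.00000000e+00]])}
```

View pics/scene0.png

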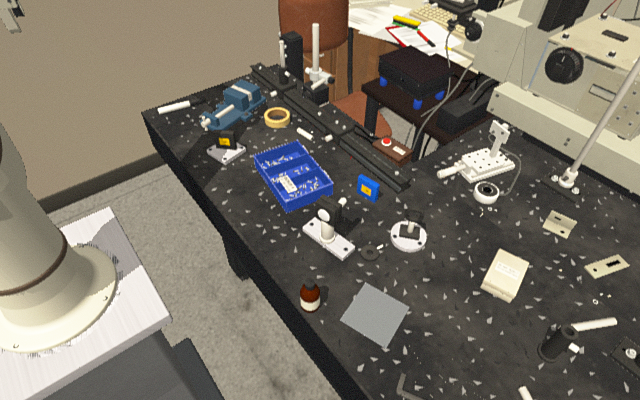

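```bash
python3 -c "
import cv2
a=cv2.imread('pics/top0.png')
cv2.imwrite('pics/topc.png',cv2.resize(a[120:310,140:480],None,fx=2.35,fy=2.35,interpolation=cv2.INTER_CUBIC))"
```

```text
(no output)
```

View pics/topc.png

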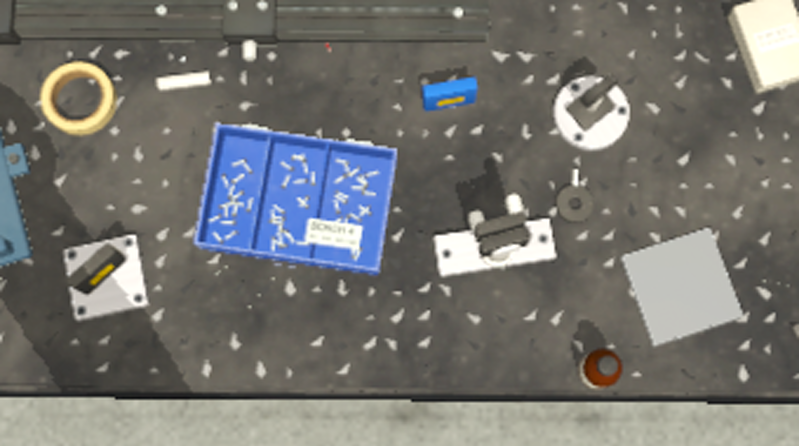

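Candidates for the beam block: the black plate with yellow sign on the square base at scene (224,141) / top (177,236), and the blue look-alike at scene (369,190) / top (330,159). I choose the black one. Lens at top (392,164), mirror at (354,220). The second "beam_block" at scene (405,239) is the lens on the round base.

```bash
cat > h.py <<'E'
from station import get_state, cams
import cv2, numpy as np
from scipy.spatial.transform import Rotation as Ro
def ray(n,c,px):
    px=np.atleast_2d(np.array(px,float)); d=(px-[c["cx"],c["cy"]])/[c["fx"],c["fy"]]
    if n=="wrist":
        r=np.linalg.norm(d,axis=1)+1e-12
        v=np.c_[d*(np.sin(r)/r)[:,None],np.cos(r)]
    else: v=np.c_[d,np.ones(len(d))]
    return v@c["T"][:3,:3].T
def toworld(n,c,px,z):
    v=ray(n,c,px); o=c["T"][:3,3]; return o+v*((z-o[2])/v[:,2])[:,None]
def proj(n,c,P):
    p=(np.atleast_2d(P)-c["T"][:3,3])@c["T"][:3,:3]
    if n=="wrist":
        rr=np.linalg.norm(p[:,:2],axis=1)+1e-12; d=p[:,:2]/rr[:,None]*np.arctan2(rr,p[:,2])[:,None]
    else: d=p[:,:2]/p[:,2:]
    return d*[c["fx"],c["fy"]]+[c["cx"],c["cy"]]
def tool(s=None):
    s=s or get_state(); q=s["eef_rot"]; return s["position"],Ro.from_quat([q[1],q[2],q[3],q[0]]).as_matrix()
def go(target,jaw=None):
    """shift in cm along tool axes; turn so that tool y lies along world yaw 'jaw' (mod pi), smallest turn"""
    p,R=tool(); d=R.T@(np.array(target,float)-p)/10
    y=np.arctan2(R[1,1],R[0,1]); t=0
    if jaw is not None: t=-((jaw-y+np.pi/2)%np.pi-np.pi/2)   # tool x is down
    print("at",p.round(1),"jaw yaw",round(y,3),"tilt",R[:,0].round(3),"j7",get_state()["joint_pos"][6].round(2),"-> shift cm",d.round(2),"turn",round(t,3))
def snap(n,name,box=None,k=1,marks=()):
    c=cams.get_calibration(n); im=cams.camera(n); v=im.copy()
    for m in marks: cv2.circle(v,tuple(int(round(a)) for a in m),1,(0,0,255),-1)
    if box: v=v[box[1]:box[3],box[0]:box[2]]
    cv2.imwrite("pics/"+name,cv2.resize(v,None,fx=k,fy=k,interpolation=cv2.INTER_CUBIC)); return c,im
E
python3 - <<'E'
from h import *
c=cams.get_calibration("top")
f=lambda x,y:(x/2.35+140,y/2.35+120)
for n,p,z in [("round",(592,113),12),("square",(106,277),12),("long",(495,246),12),("longL",(437,253),12),("longR",(554,239),12),("mat",(683,287),3),("bottle",(607,366),75),("iris",(575,202),8),("blockTop",(98,268),62),("lensTop",(600,92),80),("mirror",(502,230),114)]:
    print(n,toworld("top",c,f(*p),z)[0].round(0))
go([0,0,0])
E
```

```text
round [ 596. -297.   12.]
square [434. 160.  12.]
long [ 466. -203.   12.]
longL [ 458. -149.   12.]
longR [ 473. -259.   12.]
mat [ 429. -381.    3.]
bottle [ 350. -296.   75.]
iris [ 509. -280.    8.]
blockTop [435. 155.  62.]
lensTop [ 596. -295.   80.]
mirror [ 463. -203.  114.]
at [167.6 628.  226.7] jaw yaw 1.31 tilt [-0.  0. -1.] j7 -0.21 -> shift cm [ 22.67 -65.     0.  ] turn 0
```

```bash
python3 - <<'E'
from h import *
go([434,160,226])
E
```

```text
at [167.6 628.  226.7] jaw yaw 1.31 tilt [-0.  0. -1.] j7 -0.21 -> shift cm [  0.07 -38.35  37.81] turn 0
```

send_rows:
  targets:
    - [-1,0,-3,3,0]
    - [-1,0,-6,6,0]
    - [-1,0,-9,9,0]
    - [-1,0,-12,12,0]
    - [-1,0,-15,15,0]
    - [-1,0,-18,18,0]
    - [-1,0,-20,20,0]
    - [-1,0,-20,20,0]

```text
t: 1.67
position: [313.9, 376.1, 226.5]
eef_rot: [0.702, 0.094, 0.7, -0.097]
contact_force: [0.1, 0.0, -0.1]
width: 1.0
```

send_rows:
  targets:
    - [-1,0,-3,3,0]
    - [-1,0,-6,6,0]
    - [-1,0,-9,9,0]
    - [-1,0,-12,12,0]
    - [-1,0,-15,15,0]
    - [-1,0,-18.3,17.8,0]
    - [-1,0,-18.3,17.8,0]
    - [-1,0,-18.3,17.8,0]

```text
t: 2.33
position: [435.4, 157.6, 226.9]
eef_rot: [0.701, 0.094, 0.701, -0.094]
contact_force: [-0.7, 0.6, -0.0]
width: 1.001
```

```bash
python3 - <<'E'
from h import *
go([434,160,226])
c,im=snap("wrist","w1.png")
for l in ("beam_block","square_base"):
    for d in cams.silhouettes(l,"wrist"):
        m=d["mask"]; print(l,d["xy"],d["confidence"],m.sum())
        z=62 if l=="beam_block" else 12
        cs=max(cv2.findContours(m.astype(np.uint8),0,2)[0],key=cv2.contourArea)[:,0]
        w=toworld("wrist",c,cs,z)[:,:2].astype(np.float32); print(cv2.minAreaRect(w))
E
```

```text
at [435.4 157.6 226.9] jaw yaw 1.304 tilt [ 0.001 -0.001 -1.   ] j7 0.87 -> shift cm [ 0.09  0.19 -0.2 ] turn 0
beam_block [329.7, 175.1] 0.83 758
((434.38336181640625, 165.22789001464844), (18.218036651611328, 56.04587173461914), 43.590843200683594)
square_base [326.2, 166.6] 0.66 2100
((435.21417236328125, 163.76202392578125), (70.0998764038086, 67.80410766601562), 13.03393268585205)
```

View pics/w1.png

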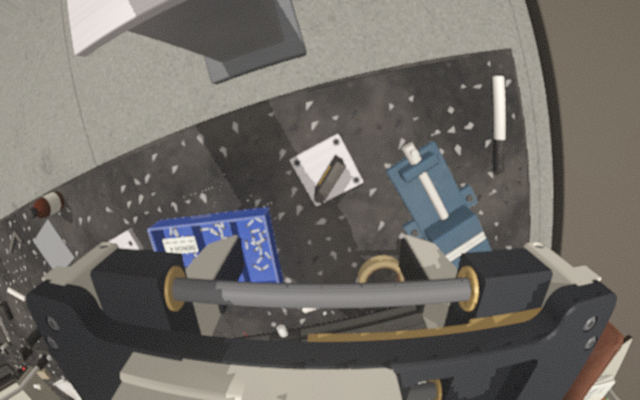

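```bash
cat >> h.py <<'E'
from scipy.optimize import minimize
def box(x0,x1,y0,y1,z0,z1): return np.array([[x,y,z] for x in(x0,x1) for y in(y0,y1) for z in(z0,z1)],float)
def cyl(cx,r,z0,z1): a=np.linspace(0,2*np.pi,24,False); return np.array([[cx+r*np.cos(t),r*np.sin(t),z] for t in a for z in(z0,z1)])
def disc(x0,x1,zc,r): a=np.linspace(0,2*np.pi,24,False); return np.array([[x,r*np.cos(t),zc+r*np.sin(t)] for t in a for x in(x0,x1)])
MOD={"beam_block":[box(-6,6,-25,25,0,50)],
"lens_holder":[box(-15,15,-20,20,0,8),box(-2.5,2.5,-2.5,2.5,0,40),disc(-4,4,57.5,18.3)],
"mirror_mount":[cyl(-7,15.5,0,5),cyl(-7,10,0,58),box(-18,7,-22,22,58,102),disc(-21,-18,80,18),box(7,19,10,20,62,72),box(7,19,-20,-10,88,98)],
"square_base":[box(-34,34,-34,34,0,12)],"long_base":[box(-19,19,-55,55,0,12)],"round_base":[cyl(0,36,0,12)],"mat":[box(-45,45,-45,45,0,3)]}
def render(n,c,l,x,y,yaw,z,S=4,scale=1):
    im=np.zeros((400*S,640*S),np.uint8); R=Ro.from_euler("z",yaw).as_matrix()
    for P in MOD[l]:
        h=cv2.convexHull(((proj(n,c,P@R.T+[x,y,z])+.5)*S).astype(np.float32)); cv2.fillConvexPoly(im,h.astype(np.int32),1)
    return cv2.resize(im.astype(np.float32),(640,400),interpolation=cv2.INTER_AREA)
def fit(n,c,l,mask,x,y,z,yaws=None,occ=None):
    m=mask.astype(np.float32); ig=np.ones_like(m) if occ is None else 1-occ.astype(np.float32)
    def cost(p):
        r=render(n,c,l,p[0],p[1],p[2]/20,z); return 1-(np.minimum(r,m)*ig).sum()/((np.maximum(r,m)*ig).sum()+1e-9)
    out=[]
    for a in (yaws if yaws is not None else np.arange(0,np.pi,np.pi/6)):
        r=minimize(cost,[x,y,a*20],method="Nelder-Mead",options=dict(initial_simplex=[[x,y,a*20],[x+8,y,a*20],[x,y+8,a*20],[x,y,a*20+5]],xatol=.2,fatol=1e-3,maxiter=90)); out.append((round(1-r.fun,3),r.x[0].round(1),r.x[1].round(1),round(r.x[2]/20,3)))
    return sorted(out,reverse=True)[:4]
def best(l,n,px=None):
    ds=cams.silhouettes(l,n)
    if px is not None: ds=[d for d in ds if np.hypot(*(np.array(d["xy"])-px))<45]
    for d in ds: print(l,d["xy"],round(d["confidence"],2),d["mask"].sum())
    return ds[0]["mask"] if ds else None
E
python3 - <<'E'
from h import *
c,im=snap("wrist","w1b.png")
b=best("beam_block","wrist",(330,175)); s=best("square_base","wrist",(326,167))
print(fit("wrist",c,"beam_block",b,434,162,12))
print(fit("wrist",c,"square_base",s,435,164,0,np.arange(0,1.5,.4),cv2.dilate(b.astype(np.uint8),np.ones((3,3)))))
print(proj("wrist",c,[tool()[0],[435,164,12]]))
E
```

```text
beam_block [325.8, 184.0] 0.9 787
square_base [321.0, 168.5] 0.86 2110
[(np.float64(0.941), np.float64(438.7), np.float64(165.0), np.float64(0.776)), (np.float64(0.941), np.float64(438.5), np.float64(165.2), np.float64(3.915)), (np.float64(0.941), np.float64(438.4), np.float64(165.3), np.float64(3.919)), (np.float64(0.941), np.float64(438.4), np.float64(165.1), np.float64(0.775))]
[(np.float64(0.937), np.float64(435.7), np.float64(164.1), np.float64(0.238)), (np.float64(0.937), np.float64(435.5), np.float64(164.1), np.float64(0.236)), (np.float64(0.935), np.float64(435.5), np.float64(164.2), np.float64(1.8)), (np.float64(0.935), np.float64(435.3), np.float64(164.0), np.float64(0.239))]
[[321.99275754 254.43944235]
 [322.98386727 173.00547087]]
```

```bash
python3 -c "
from h import *
go([438.5,165,31],0.776)"
```

```text
at [433.3 162.4 226.7] jaw yaw 1.313 tilt [-0.  0. -1.] j7 0.87 -> shift cm [19.57  0.38  0.44] turn 0.537
```

send_rows:
  targets:
    - [-1,1,0.4,0.4,0.12]
    - [-1,3,0.4,0.4,0.24]
    - [-1,5,0.4,0.4,0.36]
    - [-1,7,0.4,0.4,0.48]
    - [-1,9,0.4,0.4,0.537]
    - [-1,11,0.4,0.4,0.537]
    - [-1,11,0.4,0.4,0.537]
  newtons: 25

```text
t: 3.22
position: [435.8, 163.6, 113.5]
eef_rot: [0.65, 0.272, 0.654, -0.275]
contact_force: [-0.3, -0.7, -0.6]
width: 1.001
```

```bash
python3 -c "
from h import *
go([438.5,165,31],0.776)"
```

```text
at [435.8 163.6 113.5] jaw yaw 0.776 tilt [-0.006 -0.002 -1.   ] j7 0.31 -> shift cm [8.25 0.34 0.11] turn -0.0
```

send_rows:
  targets:
    - [-1,2.5,0,0,0]
    - [-1,5,0,0,0]
    - [-1,7.2,0,0,0]
    - [-1,8.5,0,0,0]
    - [-1,8.5,0,0,0]
    - [-1,8.5,0,0,0]

```text
t: 3.72
position: [438.7, 164.1, 32.0]
eef_rot: [0.652, 0.274, 0.652, -0.274]
contact_force: [-0.7, 0.6, 1.2]
width: 1.0
```

send_rows:
  targets:
    - [-0.5,0,0,0,0]
    - [0,0,0,0,0]
    - [0.5,0,0,0,0]
    - [1,0,0,0,0]
    - [1,0,0,0,0]
    - [1,0,0,0,0]
    - [1,0,0,0,0]
    - [1,0,0,0,0]
  newtons: 20

```text
t: 4.38
position: [438.9, 163.3, 31.7]
eef_rot: [0.652, 0.275, 0.652, -0.275]
contact_force: [0.4, -0.0, 0.1]
width: 0.47
```

```bash
python3 - <<'E'
from h import *
print(get_state()["width"]*92)
go([438.5,165,31],0.776)
c,im=snap("top","t1.png",(100,120,480,310),2)
for l in ("long_base","round_base","mirror_mount","lens_holder","mat"):
    globals()[l]=best(l,"top")
print("mat",fit("top",c,"mat",mat,429,-381,0,[.1,.4,.8,1.2]))
print("mirror",fit("top",c,"mirror_mount",mirror_mount,463,-203,12,np.arange(0,6.2,.8)))
print("long",fit("top",c,"long_base",long_base,466,-203,0,[-.3,0.,.3],cv2.dilate(mirror_mount.astype(np.uint8),np.ones((3,3)))))
print("lens",fit("top",c,"lens_holder",lens_holder,596,-295,12))
print("round",fit("top",c,"round_base",round_base,596,-297,0,[0.],cv2.dilate(lens_holder.astype(np.uint8),np.ones((3,3)))))
E
```

```text
43.201866449515514
at [438.9 163.3  31.7] jaw yaw 0.773 tilt [-0.  0. -1.] j7 0.29 -> shift cm [ 0.07  0.09 -0.15] turn -0.003
long_base [340.1, 225.6] 0.67 464
round_base [396.2, 171.8] 0.67 518
mirror_mount [356.0, 219.9] 0.84 527
lens_holder [390.1, 163.7] 0.79 269
mat [429.6, 242.0] 0.76 1560
mat [354.1, 220.7] 0.6 501
mat [(np.float64(0.932), np.float64(430.5), np.float64(-380.0), np.float64(0.325)), (np.float64(0.931), np.float64(430.1), np.float64(-379.6), np.float64(0.323)), (np.float64(0.93), np.float64(430.0), np.float64(-380.0), np.float64(1.895)), (np.float64(0.929), np.float64(430.1), np.float64(-379.9), np.float64(0.339))]
mirror [(np.float64(0.89), np.float64(469.9), np.float64(-202.9), np.float64(0.259)), (np.float64(0.889), np.float64(469.9), np.float64(-202.4), np.float64(6.542)), (np.float64(0.886), np.float64(470.2), np.float64(-203.0), np.float64(0.305)), (np.float64(0.755), np.float64(459.5), np.float64(-205.9), np.float64(3.523))]
long [(np.float64(0.85), np.float64(467.5), np.float64(-202.9), np.float64(0.164)), (np.float64(0.847), np.float64(467.1), np.float64(-203.4), np.float64(0.16)), (np.float64(0.847), np.float64(466.9), np.float64(-203.1), np.float64(0.167))]
lens [(np.float64(0.905), np.float64(602.0), np.float64(-295.0), np.float64(0.663)), (np.float64(0.903), np.float64(601.9), np.float64(-295.1), np.float64(0.668)), (np.float64(0.899), np.float64(602.2), np.float64(-295.6), np.float64(0.653)), (np.float64(0.898), np.float64(602.3), np.float64(-295.5), np.float64(0.64))]
round [(np.float64(0.937), np.float64(598.7), np.float64(-296.7), np.float64(0.099))]
```

send_rows:
  targets:
    - [1,0,0,0,0]
    - [1,0,0,0,0]
    - [1,0,0,0,0]
    - [1,0,0,0,0]
    - [1,0,0,0,0]
    - [1,0,0,0,0]
    - [1,0,0,0,0]
    - [1,0,0,0,0]

```text
t: 5.35
position: [439.0, 163.4, 31.7]
eef_rot: [0.652, 0.275, 0.652, -0.275]
contact_force: [-0.5, -0.8, -0.1]
width: 0.129
```

send_rows:
  targets:
    - [1,-1,0,0,0]
    - [1,-3,0,0,0]
    - [1,-5.5,0,0,0]
    - [1,-8,0,0,0]
    - [1,-11,0,0,0]
    - [1,-14,0,0,0]
    - [1,-16,0,0,0]
    - [1,-16,0,0,0]

```text
t: 6.02
position: [441.5, 164.4, 196.8]
eef_rot: [0.654, 0.277, 0.649, -0.273]
contact_force: [1.3, -0.1, -0.5]
width: 0.136
```

```bash
python3 - <<'E'
from h import *
print(get_state()["width"]*92)
go([430,-380,190],0.776)
E
```

```text
12.48563952270651
at [441.5 164.4 196.8] jaw yaw 0.773 tilt [ 0.008  0.003 -1.   ] j7 0.33 -> shift cm [  0.5  -38.85  38.17] turn -0.003
```

send_rows:
  targets:
    - [1,0,-1.2,1.2,0]
    - [1,0,-3.6,3.6,0]
    - [1,0,-6.2,6.2,0]
    - [1,0,-8.8,8.8,0]
    - [1,0,-11.4,11.4,0]
    - [1,0,-14,14,0]
    - [1,0,-16.6,16.6,0]
    - [1,0,-19.2,19.2,0]

```text
t: 6.68
position: [434.3, -109.7, 191.4]
eef_rot: [0.651, 0.275, 0.652, -0.275]
contact_force: [0.5, -0.7, -1.8]
width: 0.129
```

send_rows:
  targets:
    - [1,0,-2.6,2.6,0]
    - [1,0,-5.2,5.2,0]
    - [1,0,-7.8,7.8,0]
    - [1,0,-10.4,10.4,0]
    - [1,0,-13,13,0]
    - [1,0,-15.6,15.6,0]
    - [1,0,-17.6,17.6,0]
    - [1,0,-18.6,18.6,0]

```text
t: 7.35
position: [430.3, -375.4, 191.2]
eef_rot: [0.651, 0.275, 0.651, -0.277]
contact_force: [0.2, -1.1, -1.2]
width: 0.128
```

send_rows:
  targets:
    - [1,0,-0.6,0.2,0]
    - [1,0,-0.6,0.2,0]
    - [1,0,-0.6,0.2,0]

```text
t: 7.6
position: [429.2, -374.8, 191.1]
eef_rot: [0.651, 0.275, 0.652, -0.274]
contact_force: [0.2, -0.7, -1.0]
width: 0.132
```

```bash
python3 - <<'E'
from h import *
print(get_state()["width"]*92)
go([430,-380,23],0.776)
E
```

```text
12.117573158193299
at [ 429.2 -374.8  191.1] jaw yaw 0.774 tilt [-0.001  0.002 -1.   ] j7 1.54 -> shift cm [16.81 -0.32  0.46] turn -0.002
```

send_rows:
  targets:
    - [1,3,-0.2,0.3,0]
    - [1,6,-0.2,0.3,0]
    - [1,9,-0.2,0.3,0]
    - [1,12,-0.2,0.3,0]
    - [1,14.5,-0.2,0.3,0]
    - [1,16,-0.2,0.3,0]
    - [1,16.5,-0.2,0.3,0]
    - [1,16.7,-0.2,0.3,0]

```text
t: 8.27
position: [430.2, -377.6, 23.8]
eef_rot: [0.651, 0.274, 0.653, -0.273]
contact_force: [0.5, 0.3, -1.3]
width: 0.129
```

send_rows:
  targets:
    - [1,0.05,0,0,0]
    - [1,0.1,0,0,0]
    - [1,0.1,0,0,0]

```text
t: 8.52
position: [431.1, -380.8, 25.1]
eef_rot: [0.652, 0.274, 0.651, -0.275]
contact_force: [0.5, -0.6, -1.1]
width: 0.129
```

send_rows:
  targets:
    - [1,0.1,0,0,0]
    - [1,0.2,0,0,0]
    - [1,0.2,0,0,0]

```text
t: 8.77
position: [430.7, -380.8, 22.7]
eef_rot: [0.652, 0.275, 0.651, -0.275]
contact_force: [-1.2, 1.6, 5.0]
width: 0.128
```

```bash
python3 -c "
from h import *
go([430,-380,23],0.776)
s=get_state();print(s['contact_force'],s['position'])"
```

```text
at [ 430.7 -380.8   22.7] jaw yaw 0.773 tilt [ 0.001 -0.001 -1.   ] j7 1.61 -> shift cm [-0.03  0.01 -0.11] turn -0.003
[-1.1786848   1.63043593  4.99870264] [ 430.7331512  -380.82325804   22.72324412]
```

Contact at the expected height. Release and rise.

send_rows:
  targets:
    - [0.5,0,0,0,0]
    - [0,0,0,0,0]
    - [0,0,0,0,0]
    - [0,0,0,0,0]
    - [0,0,0,0,0]
    - [0,0,0,0,0]
    - [0,0,0,0,0]
    - [0,0,0,0,0]

```text
t: 9.43
position: [430.1, -380.3, 21.6]
eef_rot: [0.652, 0.275, 0.652, -0.275]
contact_force: [0.4, -0.3, 0.5]
width: 0.503
```

send_rows:
  targets:
    - [-0.5,-2,0,0,0]
    - [-0.5,-5,0,0,0]
    - [-0.5,-8,0,0,0]
    - [-0.5,-11,0,0,0]
    - [-0.5,-15,0,0,0]
    - [-0.5,-19,0,0,0]
    - [-0.5,-19,0,0,0]

```text
t: 10.02
position: [433.8, -383.9, 220.2]
eef_rot: [0.656, 0.274, 0.647, -0.276]
contact_force: [1.1, -1.2, -0.4]
width: 0.749
```

```bash
python3 - <<'E'
from h import *
print(get_state()["width"]*92)
go([602,-295,210],0.66)
E
```

```text
68.94387088702514
at [ 433.8 -383.9  220.2] jaw yaw 0.773 tilt [ 0.011 -0.008 -1.   ] j7 1.54 -> shift cm [ 1.14 18.25  5.36] turn 0.113
```

send_rows:
  targets:
    - [-0.5,0,3,1,0.05]
    - [-0.5,0,6.5,2,0.1]
    - [-0.5,0,10,3,0.11]
    - [-0.5,0,13.5,4,0.11]
    - [-0.5,0,17,5,0.11]
    - [-0.5,0,18.2,5.4,0.11]
    - [-0.5,0,18.2,5.4,0.11]
    - [-0.5,0,18.2,5.4,0.11]

```text
t: 10.68
position: [598.1, -291.3, 210.9]
eef_rot: [0.635, 0.309, 0.636, -0.31]
contact_force: [-0.7, -0.4, 0.6]
width: 0.747
```

```bash
python3 - <<'E'
from h import *
c,im=snap("wrist","w2.png")
print(proj("wrist",c,[[602,-295,12],[470,-203,12]]))
b=best("lens_holder","wrist"); s=best("round_base","wrist"); m=best("mirror_mount","wrist"); l=best("long_base","wrist")
D=lambda b:cv2.dilate(b.astype(np.uint8),np.ones((3,3)))
if b is not None: print(fit("wrist",c,"lens_holder",b,602,-295,12))
if s is not None:print(fit("wrist",c,"round_base",s,598,-297,0,[0.],D(b)))
if m is not None:print(fit("wrist",c,"mirror_mount",m,469,-203,12,[0,.3,.6]))
if l is not None:print(fit("wrist",c,"long_base",l,467,-203,0,[0,.3],D(m)))
go([602,-295,210],0.66)
E
```

```text
[[322.87112847 179.01253757]
 [281.28413154  48.79046219]]
lens_holder [323.8, 184.0] 0.68 1004
round_base [313.3, 175.1] 0.75 1788
mirror_mount [266.4, 27.9] 0.53 2501
long_base [279.5, 60.7] 0.92 1966
[(np.float64(0.93), np.float64(602.1), np.float64(-293.1), np.float64(0.687)), (np.float64(0.93), np.float64(602.1), np.float64(-293.2), np.float64(3.813)), (np.float64(0.929), np.float64(602.2), np.float64(-292.8), np.float64(0.67)), (np.float64(0.929), np.float64(602.0), np.float64(-293.5), np.float64(0.684))]
[(np.float64(0.946), np.float64(599.6), np.float64(-295.3), np.float64(0.141))]
[(np.float64(0.937), np.float64(469.9), np.float64(-200.0), np.float64(0.284)), (np.float64(0.937), np.float64(469.9), np.float64(-200.1), np.float64(0.285)), (np.float64(0.936), np.float64(469.8), np.float64(-200.1), np.float64(0.285))]
[(np.float64(0.945), np.float64(466.3), np.float64(-201.1), np.float64(0.168)), (np.float64(0.943), np.float64(466.3), np.float64(-201.4), np.float64(0.173))]
at [ 596.6 -293.6  211.9] jaw yaw 0.66 tilt [-0.    -0.001 -1.   ] j7 1.18 -> shift cm [0.19 0.34 0.44] turn 0.0
```

View pics/w2.png

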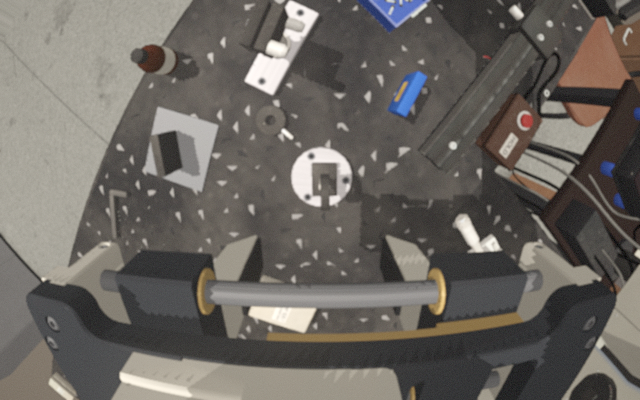

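```bash
python3 -c "
from h import *
go([602,-293.7,56],0.685)"
```

```text
at [ 596.6 -293.6  211.9] jaw yaw 0.66 tilt [-0.    -0.001 -1.   ] j7 1.18 -> shift cm [15.59  0.43  0.33] turn -0.025
```

send_rows:
  targets:
    - [-0.5,2,0.4,0.3,-0.025]
    - [-0.5,5,0.4,0.3,-0.025]
    - [-0.5,8,0.4,0.3,-0.025]
    - [-0.5,11,0.4,0.3,-0.025]
    - [-0.5,13,0.4,0.3,-0.025]
    - [-0.5,14.8,0.4,0.3,-0.025]
    - [-0.5,15.6,0.4,0.3,-0.025]
    - [-0.5,15.6,0.4,0.3,-0.025]
  newtons: 15

```text
t: 11.6
position: [600.9, -291.8, 53.6]
eef_rot: [0.638, 0.302, 0.641, -0.303]
contact_force: [0.2, 0.4, -0.0]
width: 0.752
```

```bash
python3 -c "
from h import *
go([602,-293.7,56],0.685)"
```

```text
at [ 600.9 -291.8   53.6] jaw yaw 0.687 tilt [-0.004  0.001 -1.   ] j7 1.23 -> shift cm [-0.24 -0.03  0.21] turn 0.002
```

send_rows:
  targets:
    - [0,0,0,0.1,0]
    - [0.5,0,0,0.1,0]
    - [0.7,0,0,0.1,0]
    - [1,0,0,0.1,0]
    - [1,0,0,0.1,0]
    - [1,0,0,0.1,0]
    - [1,0,0,0.1,0]
    - [1,0,0,0.1,0]

```text
t: 12.27
position: [603.8, -292.5, 55.8]
eef_rot: [0.639, 0.302, 0.639, -0.302]
contact_force: [0.1, 1.0, -0.3]
width: 0.217
```

send_rows:
  targets:
    - [1,0,0,0,0]
    - [1,0,0,0,0]
    - [1,0,0,0,0]
    - [1,0,0,0,0]
    - [1,0,0,0,0]
    - [1,0,0,0,0]

```text
t: 12.77
position: [603.6, -292.5, 55.6]
eef_rot: [0.639, 0.302, 0.639, -0.302]
contact_force: [-0.5, 0.4, -0.3]
width: 0.095
```

```bash
python3 -c "
from h import *
print(get_state()['width']*92)
go([602,-293.7,56],0.685)"
```

```text
8.752703208162066
at [ 603.6 -292.5   55.6] jaw yaw 0.688 tilt [-0.  0. -1.] j7 1.23 -> shift cm [-0.04 -0.2  -0.01] turn 0.003
```

send_rows:
  targets:
    - [1,-1,0,0,0]
    - [1,-3,0,0,0]
    - [1,-5.5,0,0,0]
    - [1,-8,0,0,0]
    - [1,-11,0,0,0]
    - [1,-13,0,0,0]
    - [1,-14,0,0,0]
    - [1,-14,0,0,0]

```text
t: 13.43
position: [605.3, -293.5, 199.2]
eef_rot: [0.641, 0.302, 0.637, -0.302]
contact_force: [0.1, -0.3, -0.6]
width: 0.097
```

```bash
python3 -c "
from h import *
print(get_state()['width']*92)
go([435.5,164,196],0.685)"
```

```text
8.913151613101382
at [ 605.3 -293.5  199.2] jaw yaw 0.688 tilt [ 0.005 -0.002 -1.   ] j7 1.2 -> shift cm [  0.14  15.93 -46.13] turn 0.003
```

send_rows:
  targets:
    - [1,0,0.5,-1.5,0]
    - [1,0,1.5,-4.5,0]
    - [1,0,2.6,-7.7,0]
    - [1,0,3.7,-10.9,0]
    - [1,0,4.8,-14.1,0]
    - [1,0,5.9,-17.3,0]
    - [1,0,7,-20.5,0]
    - [1,0,8.1,-23.7,0]

```text
t: 14.1
position: [513.6, -56.5, 194.0]
eef_rot: [0.638, 0.302, 0.64, -0.302]
contact_force: [0.4, 0.9, -1.1]
width: 0.094
```

send_rows:
  targets:
    - [1,0,1.1,-3.2,0]
    - [1,0,2.2,-6.4,0]
    - [1,0,3.3,-9.6,0]
    - [1,0,4.4,-12.8,0]
    - [1,0,5.5,-16,0]
    - [1,0,6.6,-19.2,0]
    - [1,0,7.4,-21.4,0]
    - [1,0,7.8,-22.4,0]

```text
t: 14.77
position: [431.0, 167.8, 194.3]
eef_rot: [0.639, 0.3, 0.641, -0.301]
contact_force: [-0.2, -0.7, -1.9]
width: 0.097
```

send_rows:
  targets:
    - [1,0,0,0,0]
    - [1,0,0,0,0]
    - [1,0,0,0,0]

```text
t: 15.02
position: [434.1, 162.5, 195.1]
eef_rot: [0.639, 0.302, 0.639, -0.303]
contact_force: [-1.2, -0.5, -0.4]
width: 0.096
```

```bash
python3 -c "
from h import *
print(get_state()['width']*92)
go([435.5,164,56],0.685)
c,im=snap('wrist','w3.png')
b=best('lens_holder','wrist')
p=tool()[0]
print(fit('wrist',c,'lens_holder',b,p[0],p[1],p[2]-44,[.5,.7]))
s=best('square_base','wrist',(323,173))
print(fit('wrist',c,'square_base',s,435,164,0,[.24],b))
"
```

```text
8.852408524898944
at [434.1 162.5 195.1] jaw yaw 0.686 tilt [-0.001 -0.001 -1.   ] j7 0.27 -> shift cm [13.91  0.22 -0.03] turn 0.001
lens_holder [321.7, 229.9] 0.97 2525
[(np.float64(0.744), np.float64(433.2), np.float64(162.1), np.float64(0.751)), (np.float64(0.739), np.float64(433.0), np.float64(161.6), np.float64(0.663))]
square_base [324.9, 172.7] 0.93 3238
[(np.float64(0.976), np.float64(435.2), np.float64(164.2), np.float64(0.219))]
```

View pics/w3.png

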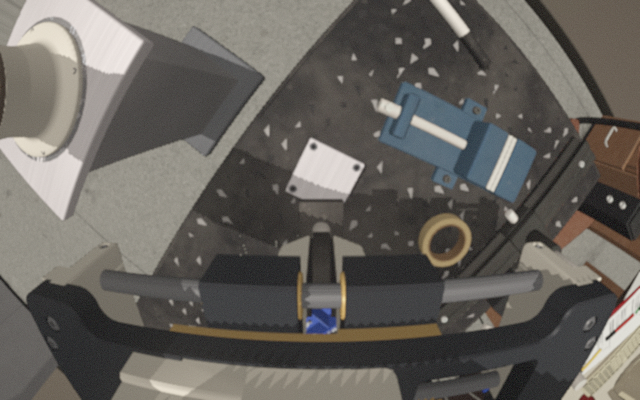

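send_rows:
  targets:
    - [1,3,0.2,0,0]
    - [1,6,0.2,0,0]
    - [1,9,0.2,0,0]
    - [1,11,0.2,0,0]
    - [1,12.5,0.2,0,0]
    - [1,13.3,0.2,0,0]
    - [1,13.6,0.2,0,0]
    - [1,13.6,0.2,0,0]

```text
t: 15.83
position: [435.5, 165.2, 59.5]
eef_rot: [0.639, 0.302, 0.639, -0.303]
contact_force: [0.4, 0.5, -2.2]
width: 0.095
```

send_rows:
  targets:
    - [1,0.1,0,0,0]
    - [1,0.2,0,0,0]
    - [1,0.2,0,0,0]

```text
t: 16.08
position: [436.1, 166.0, 58.5]
eef_rot: [0.64, 0.303, 0.639, -0.302]
contact_force: [-0.1, -0.3, -1.8]
width: 0.096
```

```bash
python3 -c "
from h import *
print(get_state()['contact_force'])
go([435.5,164,56],0.685)"
```

```text
[-0.0830758  -0.28991122 -1.76105419]
at [436.1 166.   58.5] jaw yaw 0.688 tilt [ 0.002  0.001 -1.   ] j7 0.27 -> shift cm [ 0.25 -0.17  0.12] turn 0.003
```

send_rows:
  targets:
    - [1,0.1,-0.1,0,0]
    - [1,0.2,-0.1,0,0]
    - [1,0.2,-0.1,0,0]
    - [1,0.2,-0.1,0,0]

```text
t: 16.42
position: [434.6, 165.2, 55.8]
eef_rot: [0.639, 0.302, 0.639, -0.302]
contact_force: [-0.1, -0.3, -1.2]
width: 0.098
```

```bash
python3 -c "
from h import *
print(get_state()['contact_force'])
go([435.5,164,56],0.685)"
```

```text
[-0.12329141 -0.26805272 -1.19986221]
at [434.6 165.2  55.8] jaw yaw 0.688 tilt [ 0.  0. -1.] j7 0.27 -> shift cm [-0.02 -0.    0.15] turn 0.003
```

send_rows:
  targets:
    - [1,0.1,0,0,0]
    - [1,0.1,0,0,0]
    - [1,0.1,0,0,0]

```text
t: 16.67
position: [434.7, 165.2, 55.5]
eef_rot: [0.639, 0.302, 0.639, -0.302]
contact_force: [-2.5, -0.7, 8.7]
width: 0.094
```

```bash
python3 -c "
from h import *
print(get_state()['contact_force'])
go([435.5,164,56],0.685)"
```

```text
[-2.53304509 -0.66349812  8.6542448 ]
at [434.7 165.2  55.5] jaw yaw 0.688 tilt [ 0.  0. -1.] j7 0.27 -> shift cm [-0.05 -0.02  0.14] turn 0.003
```

send_rows:
  targets:
    - [0.7,-0.05,0,0,0]
    - [0.4,-0.05,0,0,0]
    - [0,-0.05,0,0,0]
    - [0,-0.05,0,0,0]
    - [0,-0.05,0,0,0]
    - [0,-0.05,0,0,0]
    - [0,-0.05,0,0,0]
    - [0,-0.05,0,0,0]

```text
t: 17.33
position: [434.5, 165.1, 55.2]
eef_rot: [0.639, 0.302, 0.639, -0.302]
contact_force: [-0.3, -0.4, 0.1]
width: 0.499
```

send_rows:
  targets:
    - [-0.5,-2,0,0,0]
    - [-0.5,-5,0,0,0]
    - [-0.5,-8,0,0,0]
    - [-0.5,-11,0,0,0]
    - [-0.5,-14,0,0,0]
    - [-0.5,-16,0,0,0]
    - [-0.5,-17,0,0,0]
    - [-0.5,-17,0,0,0]

```text
t: 18.0
position: [436.0, 165.8, 227.4]
eef_rot: [0.64, 0.303, 0.638, -0.301]
contact_force: [-0.4, 0.9, 0.1]
width: 0.749
```

```bash
python3 -c "
from h import *
go([435.5,164,56],0.685)
c,im=snap('wrist','w4.png')
b=best('lens_holder','wrist')
print(fit('wrist',c,'lens_holder',b,435,164,12,[.5,.7]))
s=best('square_base','wrist',(323,173))
print(fit('wrist',c,'square_base',s,435,164,0,[.24],b))
go([466,-200,225],.285+np.pi/2)
"
```

```text
at [436.  165.8 227.4] jaw yaw 0.688 tilt [ 0.004  0.002 -1.   ] j7 0.27 -> shift cm [17.14 -0.23  0.08] turn 0.003
lens_holder [319.1, 174.9] 0.68 878
[(np.float64(0.922), np.float64(434.0), np.float64(164.1), np.float64(0.699)), (np.float64(0.921), np.float64(434.2), np.float64(164.0), np.float64(0.712))]
square_base [331.0, 170.4] 0.88 2116
[(np.float64(0.946), np.float64(435.4), np.float64(164.0), np.float64(0.226))]
at [433.6 164.7 223.7] jaw yaw 0.688 tilt [-0.002 -0.001 -1.   ] j7 0.27 -> shift cm [ -0.1  -20.66  30.23] turn -1.168
```

send_rows:
  targets:
    - [-1,0,-1.5,2.2,-0.1]
    - [-1,0,-3,4.4,-0.2]
    - [-1,0,-4.5,6.6,-0.3]
    - [-1,0,-6,8.8,-0.4]
    - [-1,0,-7.5,11,-0.5]
    - [-1,0,-9,13.2,-0.6]
    - [-1,0,-10.5,15.4,-0.7]
    - [-1,0,-12,17.6,-0.8]

```text
t: 18.82
position: [452.2, -48.3, 223.2]
eef_rot: [0.705, 0.027, 0.708, -0.028]
contact_force: [0.5, 0.2, -0.4]
width: 0.998
```

```bash
python3 -c "
from h import *
go([465,-201.5,225],.285+np.pi/2)
"
```

```text
at [452.2 -48.3 223.2] jaw yaw 1.493 tilt [-0.004 -0.    -1.   ] j7 1.56 -> shift cm [ -0.19 -15.18   2.46] turn -0.363
```

send_rows:
  targets:
    - [-1,0,-2.5,0.5,-0.1]
    - [-1,0,-5.5,1,-0.2]
    - [-1,0,-8.5,1.5,-0.3]
    - [-1,0,-11.5,2,-0.36]
    - [-1,0,-14,2.3,-0.363]
    - [-1,0,-15,2.3,-0.363]
    - [-1,0,-15,2.3,-0.363]
    - [-1,0,-15,2.3,-0.363]

```text
t: 19.48
position: [463.2, -197.6, 223.7]
eef_rot: [0.699, -0.098, 0.701, 0.099]
contact_force: [-0.1, 0.6, -0.2]
width: 1.001
```

```bash
python3 -c "
from h import *
c,im=snap('wrist','w5.png')
D=lambda b:cv2.dilate(b.astype(np.uint8),np.ones((3,3)))
b=best('mirror_mount','wrist')
print(fit('wrist',c,'mirror_mount',b,470,-200,12,[.15,.3]))
s=best('long_base','wrist')
print(fit('wrist',c,'long_base',s,466,-201,0,[.17],D(b)))
s=best('iris','wrist')
go([465,-201.5,76],.285+np.pi/2)
"
```

```text
mirror_mount [314.1, 190.5] 0.76 2244
mirror_mount [306.3, 170.2] 0.62 1682
[(np.float64(0.941), np.float64(470.3), np.float64(-200.5), np.float64(0.276)), (np.float64(0.941), np.float64(470.0), np.float64(-200.5), np.float64(0.274))]
long_base [302.1, 171.3] 0.71 1688
[(np.float64(0.946), np.float64(467.7), np.float64(-201.2), np.float64(0.168))]
iris [248.8, 189.2] 0.91 600
at [ 464.3 -196.5  224.9] jaw yaw 1.854 tilt [-0.001  0.001 -1.   ] j7 2.26 -> shift cm [14.89 -0.52 -0.07] turn -0.002
```

View pics/w5.png

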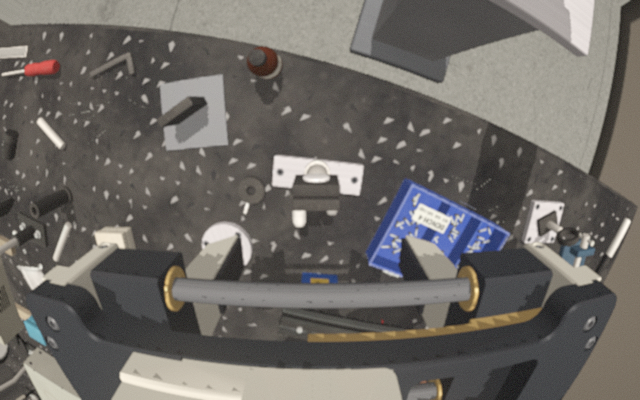

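send_rows:
  targets:
    - [-1,2,-0.5,-0.05,0]
    - [-1,5,-0.5,-0.05,0]
    - [-1,8,-0.5,-0.05,0]
    - [-1,11,-0.5,-0.05,0]
    - [-1,13,-0.5,-0.05,0]
    - [-1,14.3,-0.5,-0.05,0]
    - [-1,14.8,-0.5,-0.05,0]
    - [-1,14.8,-0.5,-0.05,0]
  newtons: 25

```text
t: 20.35
position: [464.4, -202.0, 76.2]
eef_rot: [0.699, -0.099, 0.701, 0.1]
contact_force: [-0.3, 0.8, 0.5]
width: 0.999
```

```bash
python3 -c "
from h import *
go([465.3,-201.9,76],.276+np.pi/2)
"
```

```text
at [ 464.4 -202.    76.2] jaw yaw 1.853 tilt [-0.002  0.001 -1.   ] j7 2.33 -> shift cm [ 0.02 -0.02  0.09] turn 0.006
```

send_rows:
  targets:
    - [-0.5,0,0,0,0.005]
    - [-0.2,0,0,0,0.005]
    - [0,0,0,0,0.005]
    - [0.2,0,0,0,0.005]
    - [0.4,0,0,0,0.005]
    - [0.6,0,0,0,0.005]
    - [0.6,0,0,0,0.005]
    - [0.6,0,0,0,0.005]

```text
t: 21.02
position: [465.0, -203.3, 77.3]
eef_rot: [0.7, -0.097, 0.7, 0.097]
contact_force: [-1.5, -0.3, 0.8]
width: 0.479
```

send_rows:
  targets:
    - [1,0,0,0,0]
    - [1,0,0,0,0]
    - [1,0,0,0,0]
    - [1,0,0,0,0]

```text
t: 21.35
position: [465.1, -203.3, 77.3]
eef_rot: [0.7, -0.097, 0.7, 0.097]
contact_force: [-0.2, 1.2, 2.4]
width: 0.48
```

```bash
python3 -c "
from h import *
print(get_state()['width']*92,get_state()['contact_force'])
go([465.3,-201.9,76],.276+np.pi/2)
"
```

```text
44.16918742320546 [-0.19172158  1.22988591  2.37905434]
at [ 465.1 -203.3   77.3] jaw yaw 1.846 tilt [-0.  0. -1.] j7 2.33 -> shift cm [0.13 0.13 0.06] turn -0.001
```

send_rows:
  targets:
    - [1,-0.5,0,0,0]
    - [1,-1.5,0,0,0]
    - [1,-3,0,0,0]
    - [1,-5,0,0,0]
    - [1,-7,0,0,0]
    - [1,-8,0,0,0]
    - [1,-8,0,0,0]

```text
t: 21.93
position: [466.8, -204.2, 159.9]
eef_rot: [0.702, -0.098, 0.699, 0.096]
contact_force: [0.1, -0.6, -2.5]
width: 0.477
```

```bash
python3 -c "
from h import *
print(get_state()['width']*92,get_state()['contact_force'])
go([600.7,-295.4,157],.276+np.pi/2)
"
```

```text
43.91865780501332 [ 0.14832745 -0.57460994 -2.52728329]
at [ 466.8 -204.2  159.9] jaw yaw 1.846 tilt [ 0.005 -0.002 -1.   ] j7 2.29 -> shift cm [  0.37 -12.42  10.41] turn -0.001
```

send_rows:
  targets:
    - [1,0,-0.7,0.6,0]
    - [1,0,-2.2,1.8,0]
    - [1,0,-4.2,3.5,0]
    - [1,0,-6.4,5.3,0]
    - [1,0,-8.6,7.1,0]
    - [1,0,-10.6,8.8,0]
    - [1,0,-12,10.1,0]
    - [1,0,-12.5,10.5,0]

```text
t: 22.6
position: [601.8, -296.7, 154.8]
eef_rot: [0.7, -0.097, 0.701, 0.097]
contact_force: [-0.1, -0.7, -2.7]
width: 0.477
```

send_rows:
  targets:
    - [1,0,0,0,0]
    - [1,0,0,0,0]
    - [1,0,0,0,0]
    - [1,0,0,0,0]

```text
t: 22.93
position: [599.0, -294.3, 156.8]
eef_rot: [0.7, -0.097, 0.701, 0.097]
contact_force: [-0.2, -0.0, -2.8]
width: 0.477
```

```bash
python3 -c "
from h import *
s=get_state();print(s['width']*92,s['contact_force'],s['joint_pos'])
go([600.7,-295.4,77],.276+np.pi/2)
c,im=snap('wrist','w6.png')
b=best('mirror_mount','wrist'); s=best('round_base','wrist')
print(s is not None and fit('wrist',c,'round_base',s,599,-296,0,[0],b))
"
```

```text
43.90609885089128 [-0.15793201 -0.02477806 -2.83982815] [ 0.25763218  0.57267417  0.22630801  1.58052579 -0.14478132  1.00643584
  2.37308132]
at [ 599.  -294.3  156.8] jaw yaw 1.846 tilt [-0.001  0.001 -1.   ] j7 2.37 -> shift cm [ 7.98 -0.17  0.14] turn -0.001
round_base [319.5, 181.4] 0.91 3051
[(np.float64(0.778), np.float64(598.9), np.float64(-295.1), np.float64(0.214))]
```

View pics/w6.png

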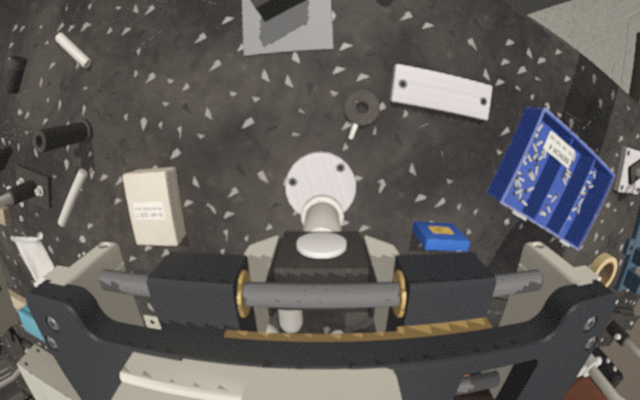

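send_rows:
  targets:
    - [1,1,-0.1,0.1,0]
    - [1,2.5,-0.1,0.1,0]
    - [1,4,-0.1,0.1,0]
    - [1,5.5,-0.1,0.1,0]
    - [1,6.7,-0.1,0.1,0]
    - [1,7.4,-0.1,0.1,0]
    - [1,7.6,-0.1,0.1,0]
    - [1,7.6,-0.1,0.1,0]

```text
t: 23.75
position: [601.0, -295.7, 80.5]
eef_rot: [0.7, -0.097, 0.701, 0.097]
contact_force: [-0.2, 0.3, -2.9]
width: 0.48
```

send_rows:
  targets:
    - [1,0.1,0,0,0]
    - [1,0.2,0,0,0]
    - [1,0.2,0,0,0]
    - [1,0.2,0,0,0]

```text
t: 24.08
position: [601.7, -296.0, 79.8]
eef_rot: [0.701, -0.097, 0.7, 0.097]
contact_force: [-0.1, 0.0, -3.0]
width: 0.477
```

```bash
python3 -c "
from h import *
s=get_state();print(s['width']*92,s['contact_force'])
go([600.7,-295.4,77],.276+np.pi/2)
"
```

```text
43.90824361933186 [-0.08542243  0.01988761 -3.02590811]
at [ 601.7 -296.    79.8] jaw yaw 1.846 tilt [ 0.001 -0.    -1.   ] j7 2.39 -> shift cm [ 0.28  0.08 -0.08] turn -0.001
```

send_rows:
  targets:
    - [1,0.1,0,-0.05,0]
    - [1,0.2,0,-0.05,0]
    - [1,0.2,0,-0.05,0]
    - [1,0.2,0,-0.05,0]

```text
t: 24.42
position: [601.0, -296.0, 77.4]
eef_rot: [0.701, -0.097, 0.7, 0.097]
contact_force: [-0.0, 0.4, -2.0]
width: 0.478
```

send_rows:
  targets:
    - [1,0.1,0,0,0]
    - [1,0.1,0,0,0]
    - [1,0.1,0,0,0]

```text
t: 24.67
position: [601.2, -296.0, 77.4]
eef_rot: [0.701, -0.097, 0.7, 0.097]
contact_force: [-2.0, 1.2, 5.2]
width: 0.482
```

```bash
python3 -c "
from h import *
s=get_state();print(s['width']*92,s['contact_force'])
go([600.7,-295.4,77],.276+np.pi/2)
"
```

```text
44.303663315348025 [-2.02432     1.17724771  5.23712899]
at [ 601.2 -296.    77.4] jaw yaw 1.846 tilt [ 0.001 -0.    -1.   ] j7 2.39 -> shift cm [ 0.04  0.07 -0.03] turn -0.001
```

send_rows:
  targets:
    - [0,-0.05,0,0,0]
    - [-0.3,-0.05,0,0,0]
    - [-0.6,-0.05,0,0,0]
    - [-0.8,-0.05,0,0,0]
    - [-0.8,-0.05,0,0,0]
    - [-0.8,-0.05,0,0,0]
    - [-0.8,-0.05,0,0,0]
    - [-0.8,-0.05,0,0,0]

```text
t: 25.33
position: [600.8, -295.9, 76.6]
eef_rot: [0.7, -0.097, 0.7, 0.097]
contact_force: [0.7, 0.2, -0.1]
width: 0.896
```

send_rows:
  targets:
    - [-0.8,-2,0,0,0]
    - [-0.8,-4,0,0,0]
    - [-0.8,-6,0,0,0]
    - [-0.8,-9,0,0,0]
    - [-0.8,-12,0,0,0]
    - [-0.8,-15,0,0,0]
    - [-0.8,-15,0,0,0]
    - [-0.8,-15,0,0,0]

```text
t: 26.0
position: [602.2, -296.8, 229.5]
eef_rot: [0.702, -0.098, 0.699, 0.096]
contact_force: [-0.4, -0.3, -0.8]
width: 0.9
```

```bash
python3 -c "
from h import *
c,im=snap('wrist','w7.png')
D=lambda b:cv2.dilate(b.astype(np.uint8),np.ones((3,3)))
b=best('mirror_mount','wrist'); s=best('round_base','wrist')
f=fit('wrist',c,'mirror_mount',b,607,-294,12,[.15,.3]);print(f)
_,x,y,a=f[0]; print('pedestal',x-7*np.cos(a),y-7*np.sin(a))
print(fit('wrist',c,'round_base',s,599,-296,0,[0],D(b)))
l=best('long_base','wrist'); print(fit('wrist',c,'long_base',l,467,-201,0,[.17]))
l=best('beam_block','wrist',proj('wrist',c,[430,-380,20])[0])
if l is not None: print(fit('wrist',c,'beam_block',l,430,-380,3,[.6,.8]))
go([430,-380,225],.776)
"
```

```text
mirror_mount [322.3, 186.8] 0.75 2138
round_base [326.1, 157.2] 0.96 1322
[(np.float64(0.935), np.float64(606.4), np.float64(-293.9), np.float64(0.257)), (np.float64(0.934), np.float64(606.1), np.float64(-294.0), np.float64(0.257))]
pedestal 599.6299019108282 -295.6792616061142
[(np.float64(0.945), np.float64(598.6), np.float64(-294.9), np.float64(0.127))]
long_base [421.8, 91.2] 0.66 2411
[(np.float64(0.932), np.float64(466.3), np.float64(-200.9), np.float64(0.179))]
beam_block [294.4, 16.4] 0.88 897
[(np.float64(0.948), np.float64(428.5), np.float64(-380.7), np.float64(0.778)), (np.float64(0.948), np.float64(428.5), np.float64(-380.9), np.float64(0.778))]
at [ 599.9 -295.4  224.9] jaw yaw 1.846 tilt [-0.003  0.001 -1.   ] j7 2.36 -> shift cm [  0.02  -3.52 -18.65] turn 1.07
```

send_rows:
  targets:
    - [-0.8,0,-0.4,-2.3,0.12]
    - [-0.8,0,-0.8,-4.6,0.24]
    - [-0.8,0,-1.3,-7,0.36]
    - [-0.8,0,-1.7,-9.3,0.48]
    - [-0.8,0,-2.2,-11.6,0.6]
    - [-0.8,0,-2.6,-14,0.72]
    - [-0.8,0,-3,-16.5,0.84]
    - [-0.8,0,-3.4,-18.5,0.95]

```text
t: 26.92
position: [429.5, -379.4, 225.7]
eef_rot: [0.666, 0.237, 0.667, -0.236]
contact_force: [-1.0, 0.6, 0.9]
width: 0.902
```

```bash
python3 -c "
from h import *
go([430,-380.5,225],.776)
"
```

```text
at [ 429.5 -379.4  225.7] jaw yaw 0.889 tilt [-0.002  0.001 -1.   ] j7 1.74 -> shift cm [ 0.07 -0.06  0.11] turn 0.113
```

send_rows:
  targets:
    - [-0.8,2,0,0,0.11]
    - [-0.8,5,0,0,0.113]
    - [-0.8,8,0,0,0.113]
    - [-0.8,11,0,0,0.113]
    - [-0.8,14,0,0,0.113]
    - [-0.8,17,0,0,0.113]
    - [-0.8,19,0,0,0.113]
    - [-0.8,20,0,0,0.113]

```text
t: 27.58
position: [429.6, -376.9, 22.7]
eef_rot: [0.651, 0.272, 0.655, -0.271]
contact_force: [-0.5, 0.7, -0.3]
width: 0.901
```

```bash
python3 -c "
from h import *
go([430,-380.5,24],.776)
"
```

```text
at [ 429.6 -376.9   22.7] jaw yaw 0.783 tilt [-0.005  0.004 -1.   ] j7 1.77 -> shift cm [-0.13 -0.23  0.28] turn 0.007
```

send_rows:
  targets:
    - [-0.4,0,0,0,0]
    - [0,0,0,0,0]
    - [0.4,0,0,0,0]
    - [1,0,0,0,0]
    - [1,0,0,0,0]
    - [1,0,0,0,0]
    - [1,0,0,0,0]
    - [1,0,0,0,0]
  newtons: 20

```text
t: 28.25
position: [432.3, -379.0, 27.2]
eef_rot: [0.653, 0.271, 0.653, -0.271]
contact_force: [0.1, 0.7, -1.3]
width: 0.371
```

send_rows:
  targets:
    - [1,0,0,0,0]
    - [1,0,0,0,0]
    - [1,0,0,0,0]
    - [1,0,0,0,0]
    - [1,0,0,0,0]
    - [1,0,0,0,0]
    - [1,0,0,0,0]

```text
t: 28.83
position: [431.9, -379.0, 26.7]
eef_rot: [0.653, 0.271, 0.653, -0.271]
contact_force: [-0.4, -1.0, -0.1]
width: 0.132
```

```bash
python3 -c "
from h import *
print(get_state()['width']*92)
go([429.5,-380.5,24],.776)
"
```

```text
12.121893673066722
at [ 431.9 -379.    26.7] jaw yaw 0.783 tilt [-0. -0. -1.] j7 1.77 -> shift cm [ 0.27 -0.28 -0.06] turn 0.007
```

send_rows:
  targets:
    - [1,-1,0,0,0]
    - [1,-3,0,0,0]
    - [1,-5.5,0,0,0]
    - [1,-8,0,0,0]
    - [1,-10.5,0,0,0]
    - [1,-12.5,0,0,0]
    - [1,-13,0,0,0]
    - [1,-13,0,0,0]

```text
t: 29.5
position: [433.1, -379.6, 158.7]
eef_rot: [0.654, 0.271, 0.652, -0.271]
contact_force: [-0.5, 0.1, -1.3]
width: 0.13
```

```bash
python3 -c "
from h import *
print(get_state()['width']*92)
go([466.6,-201,157],.172)
"
```

```text
11.99425915684937
at [ 433.1 -379.6  158.7] jaw yaw 0.783 tilt [ 0.003 -0.002 -1.   ] j7 1.68 -> shift cm [  0.15  14.98 -10.29] turn 0.611
```

send_rows:
  targets:
    - [1,0,1,-0.7,0.05]
    - [1,0,3,-2,0.15]
    - [1,0,5.2,-3.5,0.26]
    - [1,0,7.5,-5.1,0.37]
    - [1,0,9.8,-6.7,0.48]
    - [1,0,12,-8.2,0.58]
    - [1,0,14,-9.6,0.611]
    - [1,0,15,-10.3,0.611]

```text
t: 30.17
position: [465.1, -195.6, 154.7]
eef_rot: [0.54, 0.455, 0.543, -0.455]
contact_force: [-0.4, 1.0, -0.6]
width: 0.126
```

send_rows:
  targets:
    - [1,0,0,0,0]
    - [1,0,0,0,0]
    - [1,0,0,0,0]

```text
t: 30.42
position: [464.9, -201.1, 156.1]
eef_rot: [0.541, 0.455, 0.541, -0.456]
contact_force: [-0.3, -0.2, -1.4]
width: 0.128
```

```bash
python3 -c "
from h import *
go([466.6,-201,36],.172)
c,im=snap('wrist','w8.png')
b=best('beam_block','wrist',(320,220)); l=best('long_base','wrist'); print(fit('wrist',c,'long_base',l,467,-201,0,[.17],b))
"
```

```text
at [ 464.9 -201.1  156.1] jaw yaw 0.171 tilt [-0.001 -0.001 -1.   ] j7 0.77 -> shift cm [12.    0.19  0.02] turn -0.001
beam_block [322.4, 245.9] 0.88 2074
long_base [327.8, 171.3] 0.84 3117
[(np.float64(0.942), np.float64(467.0), np.float64(-200.3), np.float64(0.162))]
```

View pics/w8.png

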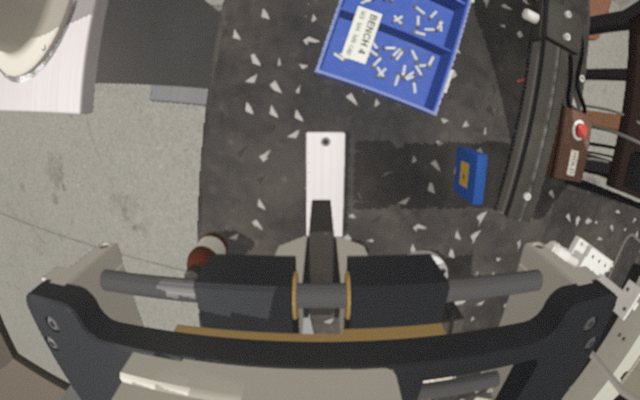

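send_rows:
  targets:
    - [1,2,0.15,0,0]
    - [1,4.5,0.15,0,0]
    - [1,7,0.15,0,0]
    - [1,9,0.15,0,0]
    - [1,10.5,0.15,0,0]
    - [1,11.3,0.15,0,0]
    - [1,11.6,0.15,0,0]
    - [1,11.6,0.15,0,0]

```text
t: 31.23
position: [466.7, -200.5, 40.4]
eef_rot: [0.541, 0.455, 0.541, -0.456]
contact_force: [-0.2, -0.2, -1.7]
width: 0.131
```

send_rows:
  targets:
    - [1,0.1,0,0,0]
    - [1,0.2,0,0,0]
    - [1,0.2,0,0,0]
    - [1,0.2,0,0,0]

```text
t: 31.57
position: [467.7, -199.9, 39.4]
eef_rot: [0.542, 0.455, 0.541, -0.455]
contact_force: [-0.0, -0.8, -1.7]
width: 0.126
```

```bash
python3 -c "
from h import *
print(get_state()['contact_force'])
go([466.7,-200.9,35.7],.17)
"
```

```text
[-0.02266222 -0.8253353  -1.70439728]
at [ 467.7 -199.9   39.4] jaw yaw 0.172 tilt [ 0.001 -0.    -1.   ] j7 0.9 -> shift cm [ 0.37 -0.12  0.08] turn 0.002
```

send_rows:
  targets:
    - [1,0.1,-0.05,0.05,0]
    - [1,0.2,-0.05,0.05,0]
    - [1,0.3,-0.05,0.05,0]
    - [1,0.3,-0.05,0.05,0]
    - [1,0.3,-0.05,0.05,0]

```text
t: 31.98
position: [466.7, -200.4, 35.6]
eef_rot: [0.541, 0.455, 0.541, -0.455]
contact_force: [0.6, 0.5, -0.5]
width: 0.129
```

send_rows:
  targets:
    - [1,0.1,0,0,0]
    - [1,0.1,0,0,0]
    - [1,0.1,0,0,0]

```text
t: 32.23
position: [466.8, -200.4, 35.6]
eef_rot: [0.541, 0.456, 0.541, -0.455]
contact_force: [-3.5, 2.3, 11.1]
width: 0.128
```

```bash
python3 -c "
from h import *
print(get_state()['contact_force'])
go([466.7,-200.9,35.7],.17)
"
```

```text
[-3.50003936  2.30625335 11.06961549]
at [ 466.8 -200.4   35.6] jaw yaw 0.172 tilt [ 0.     0.001 -1.   ] j7 0.91 -> shift cm [-0.01 -0.02  0.05] turn 0.002
```

send_rows:
  targets:
    - [0.6,-0.08,0,0,0]
    - [0.3,-0.08,0,0,0]
    - [0,-0.08,0,0,0]
    - [0,-0.08,0,0,0]
    - [0,-0.08,0,0,0]
    - [0,-0.08,0,0,0]
    - [0,-0.08,0,0,0]
    - [0,-0.08,0,0,0]

```text
t: 32.9
position: [466.7, -200.4, 35.4]
eef_rot: [0.541, 0.455, 0.541, -0.455]
contact_force: [0.5, -1.1, -0.1]
width: 0.503
```

send_rows:
  targets:
    - [0,-2,0,0,0]
    - [0,-5,0,0,0]
    - [0,-8,0,0,0]
    - [0,-11,0,0,0]
    - [0,-14,0,0,0]
    - [0,-17,0,0,0]
    - [0,-19,0,0,0]
    - [0,-19,0,0,0]

```text
t: 33.57
position: [469.3, -201.7, 229.9]
eef_rot: [0.543, 0.457, 0.539, -0.454]
contact_force: [1.0, 0.2, 0.3]
width: 0.501
```

```bash
python3 - <<'E'
from h import *
D=lambda b:cv2.dilate(b.astype(np.uint8),np.ones((3,3)))
c,im=snap('wrist','w9.png')
b=best('beam_block','wrist',proj('wrist',c,[467,-201,30])[0]); l=best('long_base','wrist')
print(fit('wrist',c,'beam_block',b,467,-201,12,[.1,.3])); print(fit('wrist',c,'long_base',l,467,-201,0,[.17],D(b)))
c0=cams.get_calibration('top')
im=cams.camera('top')
cv2.imwrite('pics/t9.png',np.hstack([cv2.resize(im[120:310,140:480],None,fx=2.3,fy=2.3,interpolation=cv2.INTER_CUBIC)]))
for l in ('bottle','iris','mirror_mount','lens_holder'): best(l,'top')
cv2.imwrite('pics/s9.png',cams.camera('scene'))
for l in ('bottle','iris'): best(l,'scene')
print(get_state()['position'])
E
```

```text
beam_block [317.5, 175.8] 0.63 525
long_base [324.1, 164.0] 0.95 2019
[(np.float64(0.901), np.float64(465.8), np.float64(-201.2), np.float64(0.174)), (np.float64(0.901), np.float64(465.7), np.float64(-200.5), np.float64(0.173))]
[(np.float64(0.94), np.float64(466.8), np.float64(-199.8), np.float64(0.159))]
bottle [396.2, 276.8] 0.63 235
mirror_mount [188.8, 241.2] 0.27 593
lens_holder [180.1, 236.9] 0.56 297
bottle [312.4, 291.1] 0.6 554
[ 466.43360005 -200.4543346   224.92199913]
```

View pics/w9.png

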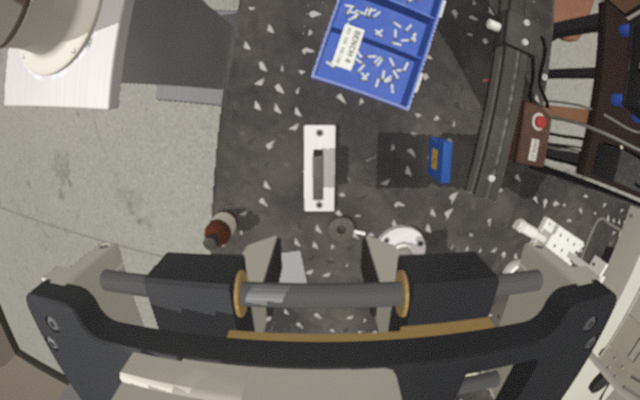

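View pics/s9.png

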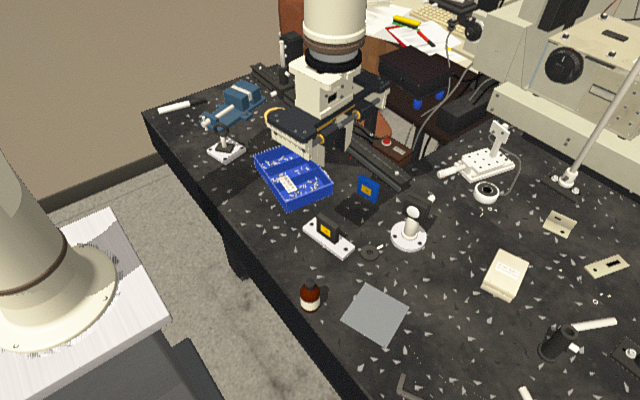

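All three are in place in the pictures: lens at scene (226,145), mirror at (412,225), block at (327,233). The bottle (310,295) and iris (370,252) are where they started. Handing in.

```bash
python3 -c "
from station import ticket
print(ticket.job_done())"
```

```text
the job is handed in; nothing more can be done
None
```

I moved all three optics to their bases and handed the job in at about 34 s of the 120 s. The block was parked on the mat first; then the lens went to the square base, the mirror mount to the round base and the block to the long base.

My last fits to the wrist camera pictures, each taken just after its placement:

| Optic | Base | Distance from base centre |
|---|---|---|
| Lens | Square | about 1.5 mm |
| Mirror mount (pedestal) | Round | about 1.3 mm |
| Beam block | Long | about 1–2 mm, turned about 0.015 rad from the base |

- **Upright:** the final pictures show all three standing upright. I did not measure tilt or the height on the base separately, but each was lowered until the force showed contact at the expected height.
- **Bottle and iris:** the bottle looked unmoved in the last pictures, with network positions within about 5 pixels of the start. The network did not find the iris in the last top and scene pictures. I judged it unmoved by eye, at the same pixel in the scene picture.
- **Odd detection:** in the last top picture the mirror mount was reported at the square base with low confidence (0.27). I took this as a false detection; the scene picture shows it on the round base.

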